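Scrub the detergent jug and hold the brush over the drain to drip

TASK

Take the orange-handled bottle brush out of its holder and scrub out the blue measuring jug with it where it stands: three strokes, each right down to the bottom and back up at least half the jug's depth. Then lift the brush over the bottles and the basin's rim and hold it upright, centred over the steel drain strainer in the basin with the bristle end about a finger's breadth (15 mm) above it and touching nothing, so that it drips straight into the drain; finish still holding it there. Keep the jug and the holder standing in place and leave everything else on the bench undisturbed.

Things in the scene. Friction and masses are not known exactly. Their poses are not given: they have to be found in the camera images.
- brush: Bottle brush standing upright in its white holder, bristles down. 240 mm long, about 90 g: white round bristle head 50 mm across (treat as solid) from 0 to 80 mm above its lower end, steel shank 8 mm across to 134 mm, round orange handle 22 mm across from 134 to 240 mm. Origin: centre of its flat lower (bristle) end; z runs up towards the handle.
- brush_grip (a point): Where to take the brush: on its axis, 195 mm above its lower end, 45 mm below the handle's top. The handle may be gripped from any side; 10 N is enough.
- canister: The brush's holder: white round open pot with a rubber foot, 62 mm across (72 mm at the foot), 95 mm tall, inner width 54 mm, its floor (on which the brush stands) 10 mm above the bench. Loose, about 0.5 kg. Origin: centre of its underside, z up.
- jug: Blue plastic measuring jug with loop handle, open at the top: 120 mm tall, 72 mm across, 63 to 66 mm wide inside; inner floor 6 mm above its underside. Loose, about 0.18 kg. Origin: centre of its underside; z up; the handle reaches 71 mm from the axis along its +x, the small pouring lip is at -x.
- basin: Grey-blue rectangular wash basin, fixed to the bench: 270 mm (its x) by 360 mm (its y), walls 5 mm, rim 131 mm and inner floor 35 mm above the bench; a lug handle level with the rim at each y end (to 204 mm from the centre), a drain valve low outside its +x wall. Origin: centre of its footprint on the bench; z up.
- drain (a point): Centre of the top of the round steel drain strainer in the basin's floor: 84 mm across with small black holes, top 38 mm above the bench, 60 mm from the basin's centre along the basin's +y. z up.
- softener: White bottle with a blue cap, 62 mm across, 165 mm tall, loose on the bench between the jug and the basin. Origin: centre of its underside, z up.
- powder: Green carton with a yellow panel, 75 x 50 x 150 mm tall, loose, between the jug and the basin. Origin: centre of its underside, z up.
- stain_remover: Red bottle with a white cap, 56 mm across, 160 mm tall, loose, between the jug and the basin. Origin: centre of its underside, z up.
- peg_box: Yellow open box of clothes pegs, 150 x 110 x 75 mm tall, loose, farther back. Origin: centre of its underside, z up.
- scrub_brush: Wooden hand scrubbing brush lying bristles down, 125 x 52 mm, 54 mm tall, loose, at the robot's side of the bench. Origin: centre of its underside, z up.
- dosing_cup: Small green cup, 64 mm across, 45 mm tall, loose, farther back. Origin: centre of its underside, z up.
Mind the look-alikes: they are no part of the job. Of the things that look like the dosing_cup, the middle-sized one is meant.

How it is judged (in metres and radians):
On the way, in this order (a step that is already met when the one before it is completed fails the run):
1. the bristle end is down at the bottom of the jug (within 20 mm of its floor) for the first time (horizontal distance between brush and jug below 0.03 m and z of brush in the frame of jug below 0.026 m), for 0.05 s.
2. the bristle end is drawn at least 50 mm up from the jug's floor, for the first time (horizontal distance between brush and jug below 0.03 m and z of brush in the frame of jug above 0.056 m), for 0.05 s.
3. the bristle end is down at the bottom of the jug (within 20 mm of its floor) for the second time (all of step 1), for 0.05 s.
4. the bristle end is drawn at least 50 mm up from the jug's floor, for the second time (all of step 2), for 0.05 s.
5. the bristle end is down at the bottom of the jug (within 20 mm of its floor) for the third time (all of step 3), for 0.05 s.
6. the bristle end is drawn at least 50 mm up from the jug's floor, for the third time (all of step 4), for 0.05 s.
At the end, for the whole second after the job is handed in: The brush is held still in the fingers, upright within 0.14 rad, its lower end within 14 mm sideways of the strainer's centre and 4 to 32 mm above it, not touching the basin; jug and holder stand within 50 mm, all other things within 30 mm of where they were (upright within 0.25 rad) (horizontal distance between brush and drain below 0.014 m and z of brush in the frame of drain between 0.004 and 0.032 m and angle between brush's own z axis and vertical below 0.14 rad and contact force between the fingers and brush above 1 N and contact force between brush and basin below 0.05 N and linear speed of brush below 0.02 m/s and distance of each of jug, canister from where it was at the start of the episode below 0.05 m and angle between each of jug, canister, softener, powder, stain_remover, peg_box, scrub_brush, dosing_cup's own z axis and vertical below 0.25 rad and distance of each of softener, powder, stain_remover, peg_box, scrub_brush, dosing_cup from where it was at the start of the episode below 0.03 m); the arm keeps its last pose, push and grip.
It fails at once if the jug is tipped over, lifted or dragged (more than 50 mm or 0.35 rad) (distance of jug from where it was at the start of the episode above 0.05 m or angle between jug's own z axis and vertical above 0.35 rad).
It fails at once if the brush holder is knocked over or carried off (more than 50 mm or 0.35 rad) (distance of canister from where it was at the start of the episode above 0.05 m or angle between canister's own z axis and vertical above 0.35 rad).
It fails at once if one of the other things on the bench is shifted by more than 30 mm or knocked over (distance of any of softener, powder, stain_remover, peg_box, scrub_brush, dosing_cup from where it was at the start of the episode above 0.03 m or angle between any of softener, powder, stain_remover, peg_box, scrub_brush, dosing_cup's own z axis and vertical above 0.35 rad).
It also fails if it takes over 69 s, if anything falls off the work surface, if the arm or the gripper's body presses on something with over 40 N, if the wrist force passes 120 N, or if a joint passes its speed limit or range.

ROBOT

A 6-joint arm with a two-finger parallel gripper is mounted at the origin on the work surface. World frame = base frame: x ahead of the robot, y to its left, z up, the work surface at z = 0. Lengths are in m, angles in degrees, forces in N, time in s.
With the tool pointing down it reaches from about 0.3 to 0.775 m from the base axis. Payload 14.6 kg.
Tool frame: the origin (TCP) lies at the very end of the fingers, on their centre line; the grasp point (between the pads) lies arm.grip_depth behind it (arm.grip_depth is the distance from the TCP to the grasp point, in m); z points along the fingers, y is the line along which they close (so a half turn about z gives the same grasp; the last joint's range is limited). The gripper opens to 94 mm and grips with 3 to 60 N. Pads are 16 mm wide; open, the fingers measure 119 mm over their backs; the gripper's body (75 mm by 177 mm) begins 78 mm behind the grasp point.
Start: joints at [-80.879, 17.183, 87.147, -0, 75.671, -3.816], TCP at [0.123, -0.536, 0.205] pointing down, gripper open.
Joint ranges: [-173.82, 173.82], [-45.26, 126.66], [13.44, 144.39], [-59.66, 239.66], [0, 175.72], [-146.38, 146.38]. Speed limits (degrees/s): [127.2, 127.2, 147.25, 180, 180, 180].

INTERFACE

Orientations are given as a 3x3 rotation matrix whose columns are the frame's x, y, z axes.
In Python, from rig import arm gives the robot as it stands.
- The arm moves only by the tool arm_command, never from a script. Its argument "motion" is a list that holds one entry, the list of rows, each a list of 6 numbers: the shift along the tool's x, y, z in mm, then the turn, a rotation vector about the tool's x, y, z in rad. A call has 1 to 20 rows; each row shifts and turns the commanded pose from where the row before left it, along the tool's axes as they then stand; what a row does not reach is not made up. A row lasts 1/10 s, in which the tool goes at most 50 mm and 8.59 degrees, less where a joint would pass 70% of its speed; a pose out of reach is approached as far as the arm can. A call with a gripper value outside its range is refused whole. "jaw" is the closure, from 0 (fully open) to 1 (shut), set as the call begins (left out, the last holds). The fingers move at their own pace and stop on an object; the grip force is fixed at half the most. Time passes only in rows, so rows that do not move let the fingers close. It gives the time, the measured TCP pose, the force, the opening and the grip force at its end, in the units of the state.
- arm.get_obs(): the state, without advancing time (a new reading comes with each control period).
- arm.camera(name): name is "scene" or "top" or "wrist"; returns the picture (400x640x3 uint8, blue, green, red); there is no depth.
- arm.camera_model(name): a dict with "vfov" (degrees; the focal length in pixels is half the picture's height over the tangent of half this angle, whatever the lens; pixels are square), "cx", "cy" (the principal point, pixels), "pose" (4x4, takes a point from camera to world coordinates). Camera axes: x right, y down, z forward; pixel columns grow to the right and rows downward; lengths in m; the calibration is good to about 2 mm. A picture is of the moment at which its call begins: read the wrist's pose just before it. camera_model takes no time and is no camera call; for the wrist camera it gives the pose at the moment of the call.
- arm.hand_in(): hands the job in; it is judged then, once.
The state is a dict: "clock": time; "q": joint angles; "joint_velocities": joint speeds; "joint_efforts": joint torques, N m; "ee_pos": TCP position; "tool_rot": TCP orientation; "wrist_force": force on the tool from outside, world axes, zero at the start; "torque": the same for the moment, N m; "width": opening from 0.0 (shut) to 1.0 (fully open); "grip_force": force on a finger pad.
Only numpy, scipy, OpenCV 4.12 (cv2) and the standard library are available. Lean on these libraries where they do the work, as an engineer would, in place of code of your own. Each camera call takes 0.05 s, during which the arm holds its last target. There are 200 camera calls.

## Working session

There is one attempt and no reset: what is moved stays moved. The work goes in short steps, Python scripts to look and compute and a tool call to move; the robot and the scene stay as the last step left them, time stands still between calls to the robot, and variables do not carry over. Pictures are saved under pics/ and viewed, at most 10 in all, crops included, and the job is handed in when it is done.

Besides the shell and the picture viewer there is one more tool, called after "Call:" as name(argument=value, ...), one argument or row to a line, values as JSON. arm_command: Moves the arm, as the interface text tells. Its arguments: {"type":"object","properties":{"motion":{"type":"array"},"jaw":{"type":"number"}},"required":["motion"]}

```bash
ls; mkdir -p pics
python3 - <<'E'
from rig import arm
import cv2
o=arm.get_obs();print(o,arm.grip_depth)
for n in("scene","top"):
    m=arm.camera_model(n);print(n,m)
    cv2.imwrite(f"pics/{n}0.png",arm.camera(n))
E
```

```text
pics
{'clock': 0.0, 'q': array([-8.08804099e+01,  1.72160372e+01,  8.71796913e+01, -8.80214178e-05,
        7.56703166e+01, -3.81617007e+00]), 'joint_velocities': array([-0.04684427, -0.02665652, -0.03090779, -0.05783007,  0.04787402,
        0.15460667]), 'joint_efforts': array([-2.52076876e-03, -5.31807375e+01, -3.52737951e+01,  7.07219448e-02,
        2.43869046e-02, -5.68083078e-05]), 'ee_pos': array([ 0.12307526, -0.53578724,  0.20488691]), 'tool_rot': array([[ 9.74621588e-01,  2.23858718e-01, -1.84168321e-04],
       [ 2.23858781e-01, -9.74620927e-01,  1.13789803e-03],
       [ 7.52340947e-05, -1.15024768e-03, -9.99999336e-01]]), 'wrist_force': array([ 0.25397427,  0.50830049, -0.14764988]), 'torque': array([ 0.0010583 , -0.01058835, -0.01015381]), 'grip_force': 0.0, 'width': 1.0020823794892848} 0.0188
scene {'vfov': 52.1384600200825, 'cx': 317.8853147483221, 'cy': 199.99318013292753, 'pose': array([[-0.43015476,  0.49790059, -0.75303511,  1.23977124],
       [ 0.90275139,  0.23965523, -0.35721884,  0.388598  ],
       [ 0.00260933, -0.83346288, -0.55256929,  0.63815985],
       [ 0.        ,  0.        ,  0.        ,  1.        ]])}
top {'vfov': 54.012134531891405, 'cx': 323.2643589955416, 'cy': 201.59234382689618, 'pose': array([[-0.01163179, -0.98796241,  0.1542562 ,  0.39177998],
       [-0.99990561,  0.01036401, -0.0090203 ,  0.06099268],
       [ 0.007313  , -0.15434656, -0.98798971,  1.08419733],
       [ 0.        ,  0.        ,  0.        ,  1.        ]])}
```

View pics/scene0.png

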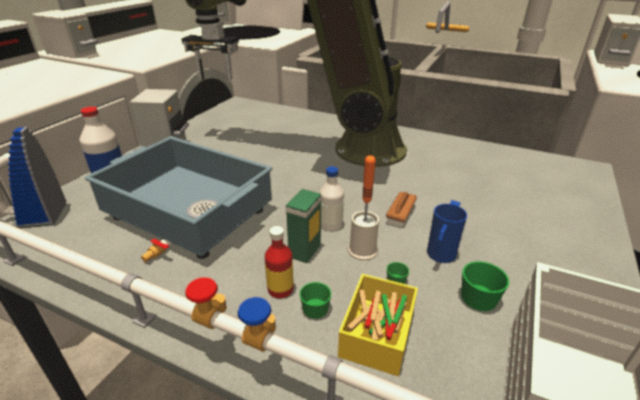

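View pics/top0.png

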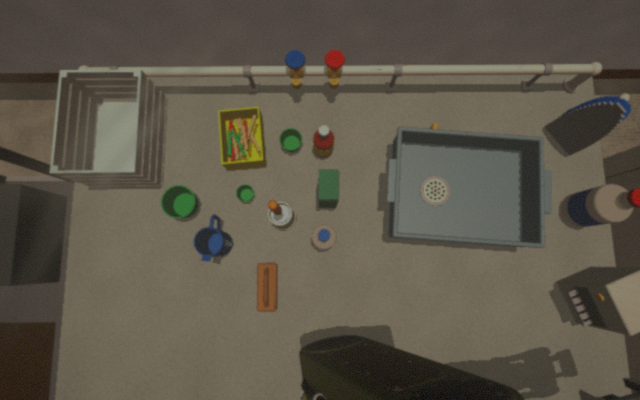

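The scene picture shows the brush at (368,190) in its pot, the jug at (447,232) and the strainer at (203,208). In the top view the same three are at (275,208), (209,242) and (434,190). The green look-alikes in the top view are at (180,203) large, (291,140) middle and (246,193) small. The middle one is the dosing_cup, and I don't handle any of them.

Next I'll measure by colour masks.

```bash
cat > h.py <<'E'
import numpy as np, cv2
from rig import arm
def ray(m,uv):
    f=200/np.tan(np.radians(m["vfov"])/2); P=m["pose"]
    d=P[:3,:3]@np.array([(uv[0]-m["cx"])/f,(uv[1]-m["cy"])/f,1]); return P[:3,3],d/np.linalg.norm(d)
def plane(m,uv,z):
    c,d=ray(m,uv); return c+d*(z-c[2])/d[2]
def tri(rays):
    A=0;b=0
    for c,d in rays:
        M=np.eye(3)-np.outer(d,d);A=A+M;b=b+M@c
    X=np.linalg.solve(A,b); return X,[float(np.linalg.norm((np.eye(3)-np.outer(d,d))@(X-c))) for c,d in rays]
def mask(im,h0,h1,s=100,v=40,box=None):
    hsv=cv2.cvtColor(im,cv2.COLOR_BGR2HSV);k=cv2.inRange(hsv,(h0,s,v),(h1,255,255))
    if box:
        z=np.zeros_like(k);x0,y0,x1,y1=box;z[y0:y1,x0:x1]=k[y0:y1,x0:x1];k=z
    return k
E
python3 - <<'E'
from h import *
S=cv2.imread("pics/scene0.png");T=cv2.imread("pics/top0.png");ms,mt=arm.camera_model("scene"),arm.camera_model("top")
def st(n,k):
    ys,xs=np.nonzero(k);print(n,len(xs),xs.min(),xs.max(),ys.min(),ys.max(),xs.mean(),ys.mean())
ks=mask(S,2,16,150,80,(340,145,395,215));kt=mask(T,2,16,120,60,(255,190,300,225));st("os",ks);st("ot",kt)
for y in range(154,206,6):
    x=np.nonzero(ks[y])[0];print(y,x.min() if len(x) else 0,x.max() if len(x) else 0)
print("jug s");st("js",mask(S,105,125,100,40,(415,190,480,270)));st("jt",mask(T,105,125,100,30,(185,205,245,270)))
crop=lambda I,x0,y0,w,h,s:cv2.resize(I[y0:y0+h,x0:x0+w],None,fx=s,fy=s,interpolation=cv2.INTER_CUBIC)
a=crop(T,185,180,120,100,6)[:, :400];b=crop(T,255,180,60,50,6);c=crop(S,405,185,90,90,4)
cv2.imwrite("pics/c1.png",np.hstack([cv2.resize(crop(T,185,180,120,90,4),(480,360)),cv2.resize(c,(320,320))[:360] if 0 else cv2.copyMakeBorder(cv2.resize(c,(320,320)),0,40,0,0,0)]))
E
```

```text
os 480 363 394 154 214 371.05 179.5875
ot 91 268 279 200 212 273.9120879120879 206.21978021978023
154 370 370
160 364 375
166 364 374
172 364 373
178 364 373
184 364 371
190 364 370
196 364 370
202 366 394
jug s
js 1617 429 465 201 261 446.3092145949289 231.43908472479902
jt 332 199 222 217 260 213.66867469879517 242.46385542168676
```

View pics/c1.png

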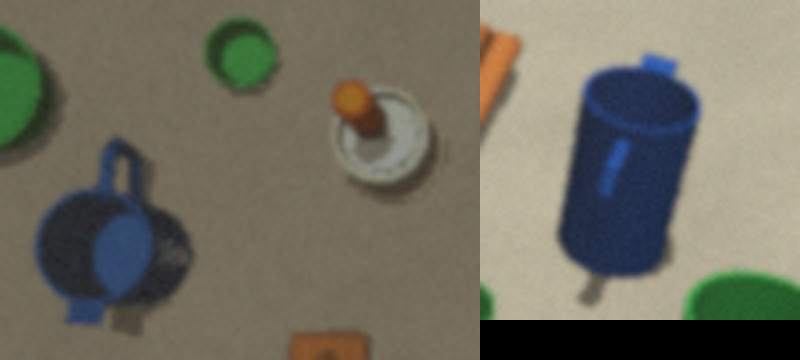

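The crop shows the jug rim centred near top (209,241.7) and scene (450.3,213.1), with the loop handle towards world +x. The brush's handle top is near top (273,204.5) and scene (370,158).

Run:
```python
from h import *
S=cv2.imread("pics/scene0.png");T=cv2.imread("pics/top0.png");ms,mt=arm.camera_model("scene"),arm.camera_model("top")
print("rim",tri([ray(mt,(209,241.7)),ray(ms,(450.3,213.1))]))
print("top",tri([ray(mt,(273,204.5)),ray(ms,(370,158.5))]))
print("pot",tri([ray(mt,(280.2,213.5)),ray(ms,(365,219))]), plane(mt,(280.2,213.5),.095))
# strainer: bright spot
for I,m,b in((T,mt,(405,165,465,215)),(S,ms,(180,192,225,222))):
    hsv=cv2.cvtColor(I,cv2.COLOR_BGR2HSV); x0,y0,x1,y1=b
    k=cv2.inRange(hsv,(0,0,150 if I is S else 110),(180,55,255));z=k*0;z[y0:y1,x0:x1]=k[y0:y1,x0:x1]
    z=cv2.morphologyEx(z,cv2.MORPH_CLOSE,np.ones((7,7),np.uint8))
    cs,_=cv2.findContours(z,0,2);c=max(cs,key=cv2.contourArea);e=cv2.fitEllipse(c);print(e,plane(m,e[0],.038))
    if I is T: r=ray(m,e[0])
    else: print(tri([r,ray(m,e[0])]))
```

```text
rim (array([0.4461566 , 0.33556486, 0.11380756]), [0.0013614263350159891, 0.0013614263350159711])
top (array([0.51732657, 0.16314431, 0.24430939]), [0.0011468396542440701, 0.0011468396542440704])
pot (array([0.51709752, 0.16309827, 0.0898774 ]), [0.0010511164992657793, 0.0010511164992658127]) [0.51679302 0.16158211 0.095     ]
((425.99591064453125, 193.7311553955078), (55.59320068359375, 72.58796691894531), 121.15450286865234) [ 0.57377947 -0.22742789  0.038     ]
((201.97012329101562, 193.4097442626953), (37.240970611572266, 63.181663513183594), 47.173583984375) [ 0.52933912 -0.29733852  0.038     ]
(array([ 0.57598162, -0.23075435,  0.07943949]), [0.016635622957817415, 0.01663562295781744])
```

```bash
cat >> h.py <<'E'
def delta(t):
    o=arm.get_obs(); return np.round(o["tool_rot"].T@(np.array(t)-o["ee_pos"])*1000,1)
E
python3 - <<'E'
from h import *
o=arm.get_obs();m=arm.camera_model("wrist");R=o["tool_rot"]
print(R.T@(m["pose"][:3,3]-o["ee_pos"]),R.T@m["pose"][:3,2],m["vfov"],m["cx"],m["cy"])
print(delta([.123,-.536,.405]),delta([.53,-.25,.42]))
E
```

```text
[ 0.07958106 -0.00033957 -0.17937256] [-2.69928994e-01  4.44416890e-04  9.62880128e-01] 62.908381452386095 318.749999281174 200.9979574551834
[-1.000e-01 -0.000e+00 -2.001e+02] [ 460.6 -187.7 -214.8]
```

Call:
arm_command(
  motion=[
    [[0, 0, -25, 0, 0, 0], [0, 0, -25, 0, 0, 0], [0, 0, -25, 0, 0, 0], [0, 0, -25, 0, 0, 0], [0, 0, -25, 0, 0, 0], [0, 0, -25, 0, 0, 0], [0, 0, -25, 0, 0, 0], [0, 0, -25, 0, 0, 0]],
  ],
)

```text
clock: 0.9
ee_pos: [0.1231, -0.5359, 0.4062]
tool_rot: [[0.975, 0.224, -0.0], [0.224, -0.975, 0.001], [0.0, -0.001, -1.0]]
wrist_force: [-1.0, 0.2, 0.7]
width: 1.001
grip_force: 0.0
```

Call:
arm_command(
  motion=[
    [[25, -10.4, -1, 0, 0, 0], [25, -10.4, -1, 0, 0, 0], [25, -10.4, -1, 0, 0, 0], [25, -10.4, -1, 0, 0, 0], [25, -10.4, -1, 0, 0, 0], [25, -10.4, -1, 0, 0, 0], [25, -10.4, -1, 0, 0, 0], [25, -10.4, -1, 0, 0, 0], [25, -10.4, -1, 0, 0, 0], [25, -10.4, -1, 0, 0, 0], [25, -10.4, -1, 0, 0, 0], [25, -10.4, -1, 0, 0, 0], [25, -10.4, -1, 0, 0, 0], [25, -10.4, -1, 0, 0, 0], [25, -10.4, -1, 0, 0, 0], [25, -10.4, -1, 0, 0, 0], [25, -10.4, -1, 0, 0, 0], [25, -10.4, -1, 0, 0, 0], [0, 0, 0, 0, 0, 0], [0, 0, 0, 0, 0, 0]],
  ],
)

```text
clock: 2.9
ee_pos: [0.5198, -0.2528, 0.4229]
tool_rot: [[0.974, 0.225, -0.001], [0.225, -0.974, 0.0], [-0.001, -0.001, -1.0]]
wrist_force: [-0.6, -0.6, 0.5]
width: 1.0
grip_force: 0.0
```

Run:
```python
from h import *
import pickle
m=arm.camera_model("wrist");I=arm.camera("wrist");cv2.imwrite("pics/w1.png",I);pickle.dump(m,open("w1.pkl","wb"));print(m["pose"],arm.get_obs()["ee_pos"])
```

```text
[[ 2.24153310e-01 -9.38175688e-01 -2.63783381e-01  5.97432326e-01]
 [-9.74553894e-01 -2.15773078e-01 -6.07180964e-02 -2.34663051e-01]
 [ 4.68898416e-05  2.70681283e-01 -9.62669019e-01  6.02212682e-01]
 [ 0.00000000e+00  0.00000000e+00  0.00000000e+00  1.00000000e+00]] [ 0.5193975  -0.25319386  0.42320192]
```

View pics/w1.png

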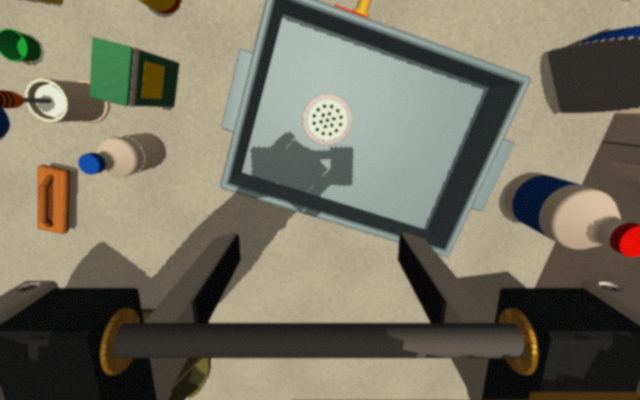

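The wrist picture shows the strainer disc unobstructed at (327,120).

Run:
```python
from h import *
import pickle
m=pickle.load(open("w1.pkl","rb"));I=cv2.imread("pics/w1.png");T=cv2.imread("pics/top0.png");S=cv2.imread("pics/scene0.png");mt=arm.camera_model("top");ms=arm.camera_model("scene")
def disc(I,b):
    x0,y0,x1,y1=b; k=I[y0:y1,x0:x1,2].astype(int)-I[y0:y1,x0:x1,0]   # strainer is warmer than the basin
    k=cv2.morphologyEx((k>-3).astype(np.uint8),cv2.MORPH_CLOSE,np.ones((5,5),np.uint8))
    cs,_=cv2.findContours(k,0,2);c=max(cs,key=cv2.contourArea);e=cv2.fitEllipse(cv2.convexHull(c));return (e[0][0]+x0,e[0][1]+y0),e[1]
a=disc(I,(290,85,365,155));b=disc(T,(410,168,460,212));c=disc(S,(180,195,225,220));print(a,b,c)
print(plane(m,a[0],.038),plane(mt,b[0],.038),plane(ms,c[0],.038));print(tri([ray(m,a[0]),ray(mt,b[0])]),tri([ray(m,a[0]),ray(ms,c[0])]))
print(delta([.40,.31,.42]))
```

```text
Traceback (most recent call last):
cv2.error: OpenCV(4.12.0) /io/opencv/modules/imgproc/src/shapedescr.cpp:361: error: (-201:Incorrect size of input array) There should be at least 5 points to fit the ellipse in function 'fitEllipseNoDirect'
```

Run:
```python
from h import *
import pickle
m=pickle.load(open("w1.pkl","rb"));I=cv2.imread("pics/w1.png");T=cv2.imread("pics/top0.png");S=cv2.imread("pics/scene0.png");mt=arm.camera_model("top");ms=arm.camera_model("scene")
def disc(I,b):
    x0,y0,x1,y1=b; d=cv2.GaussianBlur(I[y0:y1,x0:x1],(3,3),0);k=d[...,2]-d[...,0].astype(float);k=np.uint8(np.clip(k+128,0,255))
    t,k=cv2.threshold(k,0,1,cv2.THRESH_OTSU);k=cv2.morphologyEx(k,cv2.MORPH_CLOSE,np.ones((5,5),np.uint8))
    cs,_=cv2.findContours(k,0,2);c=max(cs,key=cv2.contourArea);e=cv2.fitEllipse(cv2.convexHull(c));return (e[0][0]+x0,e[0][1]+y0),e[1],t
a=disc(I,(290,85,365,155));b=disc(T,(410,168,460,212));c=disc(S,(180,195,225,220));print(a,b,c)
print(plane(m,a[0],.038),plane(mt,b[0],.038),plane(ms,c[0],.038));print(tri([ray(m,a[0]),ray(mt,b[0])]),tri([ray(m,a[0]),ray(ms,c[0])]))
print(delta([.40,.31,.42]))
```

```text
((326.97933197021484, 119.18375778198242), (50.642333984375, 52.231510162353516), 136.0) ((434.62904357910156, 190.356595993042), (29.547637939453125, 31.02827262878418), 140.0) ((200.99860763549805, 208.8213939666748), (17.74372673034668, 29.888160705566406), 137.0)
[ 0.58462888 -0.25177689  0.038     ] [ 0.58283858 -0.25140802  0.038     ] [ 0.58921082 -0.25236901  0.038     ]
(array([ 0.58406023, -0.25226567,  0.03388895]), [0.0005983723605316409, 0.0005983723605316433]) (array([ 0.58585228, -0.25313255,  0.03606054]), [0.0018132857516952399, 0.0018132857516954112])
[   9.7 -575.6    3.3]
```

Call:
arm_command(
  motion=[
    [[0.5, -32, 0, 0, 0, 0], [0.5, -32, 0, 0, 0, 0], [0.5, -32, 0, 0, 0, 0], [0.5, -32, 0, 0, 0, 0], [0.5, -32, 0, 0, 0, 0], [0.5, -32, 0, 0, 0, 0], [0.5, -32, 0, 0, 0, 0], [0.5, -32, 0, 0, 0, 0], [0.5, -32, 0, 0, 0, 0], [0.5, -32, 0, 0, 0, 0], [0.5, -32, 0, 0, 0, 0], [0.5, -32, 0, 0, 0, 0], [0.5, -32, 0, 0, 0, 0], [0.5, -32, 0, 0, 0, 0], [0.5, -32, 0, 0, 0, 0], [0.5, -32, 0, 0, 0, 0], [0.5, -32, 0, 0, 0, 0], [0.5, -32, 0, 0, 0, 0], [0, 0, 0, 0, 0, 0], [0, 0, 0, 0, 0, 0]],
  ],
)

```text
clock: 4.95
ee_pos: [0.3997, 0.3099, 0.4234]
tool_rot: [[0.975, 0.224, 0.0], [0.224, -0.975, -0.0], [-0.0, 0.0, -1.0]]
wrist_force: [-0.1, -0.5, 0.5]
width: 0.999
grip_force: 0.0
```

Run:
```python
from h import *
import pickle
m=arm.camera_model("wrist");I=arm.camera("wrist");cv2.imwrite("pics/w2.png",I);pickle.dump(m,open("w2.pkl","wb"));print(arm.get_obs()["ee_pos"],arm.get_obs()["q"])
```

```text
[0.39986615 0.30954999 0.42359506] [ 3.36018367e+01  7.86449381e+00  7.01630303e+01 -1.47051115e-02
  1.01958316e+02  1.10704086e+02]
```

View pics/w2.png

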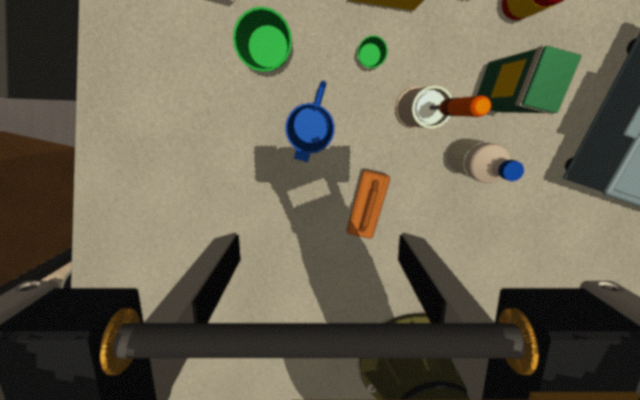

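The wrist picture shows the jug mouth at (310,128), its handle at (321,92), the brush's handle top at (481,105) and the pot at (432,107).

Run:
```python
from h import *
import pickle
m=pickle.load(open("w2.pkl","rb"));I=cv2.imread("pics/w2.png");T=cv2.imread("pics/top0.png");mt=arm.camera_model("top");ms=arm.camera_model("scene")
k=mask(I,100,125,120,40,(275,75,345,165));k=cv2.morphologyEx(cv2.morphologyEx(k,cv2.MORPH_CLOSE,np.ones((5,5))),cv2.MORPH_OPEN,cv2.getStructuringElement(2,(25,25)))
c=max(cv2.findContours(k,0,2)[0],key=cv2.contourArea);e=cv2.fitEllipse(c);print("jug",e)
print(plane(m,e[0],.12),plane(mt,(209,241.7),.12));print(tri([ray(m,e[0]),ray(mt,(209,241.7))]),tri([ray(m,e[0]),ray(mt,(209,241.7)),ray(ms,(450.3,213.1))]))
# diameter check
for dx in(-1,1): print(plane(m,(e[0][0]+dx*e[1][0]/2,e[0][1]),.12))
k=mask(I,2,14,150,80,(430,90,500,120));ys,xs=np.nonzero(k);hi=xs.max();print("or",xs.min(),hi,ys.min(),ys.max(),[(x,np.nonzero(k[:,x])[0].mean(),k[:,x].astype(bool).sum()) for x in range(445,492,5)])
u=(hi-9.5,ys[xs>hi-15].mean());print(u,tri([ray(m,u),ray(mt,(273,204.5))]),plane(m,u,.25),plane(mt,(273,204.5),.25))
print(plane(m,(432,107),.095))
cv2.imwrite("pics/c2.png",cv2.resize(np.vstack([I[80:160,270:370],I[65:145,410:510]]),None,fx=3.7,fy=3.7,interpolation=cv2.INTER_CUBIC))
```

```text
jug ((309.37799072265625, 128.01303100585938), (46.51774597167969, 49.05946350097656), 5.238229274749756)
[0.44896316 0.33512814 0.12      ] [0.44609832 0.33244438 0.12      ]
(array([0.447515  , 0.33561818, 0.10758137]), [0.0007847426792628368, 0.0007847426792629185]) (array([0.44732418, 0.33542427, 0.11436012]), [0.0013244348223426846, 0.0016066308590901273, 0.001623341189553209])
[0.44146496 0.3678438  0.12      ]
[0.45646222 0.30240872 0.12      ]
or 449 491 95 116 [(445, np.float64(nan), np.int64(0)), (450, np.float64(106.5), np.int64(10)), (455, np.float64(105.64285714285714), np.int64(14)), (460, np.float64(105.26666666666667), np.int64(15)), (465, np.float64(105.2), np.int64(15)), (470, np.float64(106.0), np.int64(19)), (475, np.float64(106.0), np.int64(21)), (480, np.float64(103.375), np.int64(8)), (485, np.float64(103.6), np.int64(5)), (490, np.float64(104.5), np.int64(10))]
(np.float64(481.5), np.float64(104.33333333333333)) (array([0.5191304 , 0.16206167, 0.24388281]), [0.0013616845111348403, 0.0013616845111351571]) [0.51976152 0.16473775 0.25      ] [0.51683815 0.16136967 0.25      ]
[0.51834322 0.1636617  0.095     ]<stdin>:9: RuntimeWarning: Mean of empty slice.
  ret = ret.dtype.type(ret / rcount)
```

View pics/c2.png

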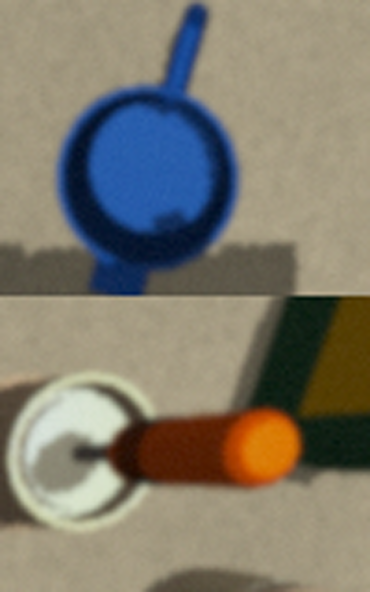

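The crop confirms the jug's round mouth, the pot and the orange handle top. The brush-to-jug offset is (-0.071, 0.171) in both views, and the heights are about 6 mm below the text's in both cases. That is consistent, so I'll go to the grasp at (0.518, 0.163, 0.186).

Call:
arm_command(
  motion=[
    [[8.2, 17, 0, 0, 0, 0], [8.2, 17, 0, 0, 0, 0], [8.2, 17, 0, 0, 0, 0], [8.2, 17, 0, 0, 0, 0], [8.2, 17, 0, 0, 0, 0], [8.2, 17, 0, 0, 0, 0], [8.2, 17, 0, 0, 0, 0], [8.2, 17, 0, 0, 0, 0], [8.2, 17, 0, 0, 0, 0], [8.2, 17, 0, 0, 0, 0], [0, 0, 20, 0, 0, 0], [0, 0, 20, 0, 0, 0], [0, 0, 20, 0, 0, 0], [0, 0, 20, 0, 0, 0], [0, 0, 20, 0, 0, 0], [0, 0, 20, 0, 0, 0], [0, 0, 20, 0, 0, 0], [0, 0, 0, 0, 0, 0], [0, 0, 0, 0, 0, 0], [0, 0, 0, 0, 0, 0]],
  ],
)

```text
clock: 7.0
ee_pos: [0.518, 0.1628, 0.2849]
tool_rot: [[0.975, 0.223, 0.002], [0.223, -0.975, 0.0], [0.002, 0.0, -1.0]]
wrist_force: [-0.6, 0.1, -0.1]
width: 1.002
grip_force: 0.0
```

Run:
```python
from h import *
import pickle
o=arm.get_obs();m=arm.camera_model("wrist");I=arm.camera("wrist");mt=arm.camera_model("top")
k=mask(I,2,16,150,60,(220,60,420,330));ys,xs=np.nonzero(k);print(o["ee_pos"],xs.min(),xs.max(),ys.min(),ys.max(),np.median(xs))
for y in range(ys.min(),ys.max(),6):
    x=xs[ys==y]; print(y,x.min(),x.max()) if len(x) else 0
print(delta([.518,.163,.186]));cv2.imwrite("pics/w3.png",I)
```

```text
[0.51799869 0.16275977 0.28492845] 243 333 182 322 273.0
182 318 320
188 318 319
194 309 329
200 307 330
206 307 331
212 306 332
218 305 332
224 305 333
230 306 332
236 311 326
248 255 281
254 254 288
260 253 287
266 252 286
272 251 284
278 250 283
284 248 282
290 247 280
296 246 279
302 245 278
308 244 276
314 243 275
320 258 273
[-0.1 -0.1 98.8]
```

View pics/w3.png

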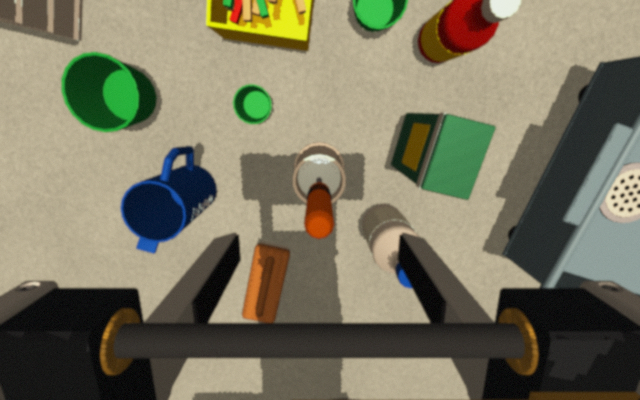

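The brush handle top is at (319,223), centred between the fingers with both sides clear.

Call:
arm_command(
  motion=[
    [[0, 0, 11, 0, 0, 0], [0, 0, 11, 0, 0, 0], [0, 0, 11, 0, 0, 0], [0, 0, 11, 0, 0, 0], [0, 0, 11, 0, 0, 0], [0, 0, 11, 0, 0, 0], [0, 0, 11, 0, 0, 0], [0, 0, 11, 0, 0, 0], [0, 0, 11, 0, 0, 0], [0, 0, 0, 0, 0, 0], [0, 0, 0, 0, 0, 0]],
  ],
)

```text
clock: 8.15
ee_pos: [0.5176, 0.1633, 0.1845]
tool_rot: [[0.975, 0.224, -0.0], [0.224, -0.975, 0.0], [-0.0, -0.0, -1.0]]
wrist_force: [-0.2, 0.5, 0.2]
width: 1.002
grip_force: 0.0
```

Call:
arm_command(
  motion=[
    [[0, 0, 0, 0, 0, 0], [0, 0, 0, 0, 0, 0], [0, 0, 0, 0, 0, 0], [0, 0, 0, 0, 0, 0], [0, 0, 0, 0, 0, 0], [0, 0, 0, 0, 0, 0], [0, 0, 0, 0, 0, 0], [0, 0, 0, 0, 0, 0], [0, 0, 0, 0, 0, 0], [0, 0, 0, 0, 0, 0], [0, 0, 0, 0, 0, 0], [0, 0, 0, 0, 0, 0]],
  ],
  jaw=1,
)

```text
clock: 9.35
ee_pos: [0.5176, 0.1632, 0.1844]
tool_rot: [[0.975, 0.224, -0.0], [0.224, -0.975, -0.0], [-0.0, 0.0, -1.0]]
wrist_force: [0.2, -0.2, -1.4]
width: 0.233
grip_force: 30.0
```

Run:
```python
from h import *
m=arm.camera_model("wrist");o=arm.get_obs();print(o["ee_pos"],o["width"],o["grip_force"],o["wrist_force"])
I=cv2.imread("pics/w3.png")
# top centre at z .25 from w3: camera was 98.8 mm higher
import copy;m2=copy.deepcopy(m);m2["pose"][2,3]+=.2849-o["ee_pos"][2];print(plane(m2,(319,223),.25))
```

```text
[0.51757906 0.16322558 0.18442374] 0.23340150257294626 29.9998140335083 [ 0.22007705 -0.23516292 -1.44607115]
[0.52114441 0.164126   0.25      ]
```

Call:
arm_command(
  motion=[
    [[0, 0, -5, 0, 0, 0], [0, 0, -10, 0, 0, 0], [0, 0, -10, 0, 0, 0], [0, 0, -10, 0, 0, 0], [0, 0, -10, 0, 0, 0], [0, 0, -10, 0, 0, 0], [0, 0, -10, 0, 0, 0], [0, 0, -10, 0, 0, 0], [0, 0, -10, 0, 0, 0], [0, 0, -10, 0, 0, 0], [0, 0, -10, 0, 0, 0], [0, 0, -10, 0, 0, 0], [0, 0, -10, 0, 0, 0], [0, 0, -10, 0, 0, 0], [0, 0, -10, 0, 0, 0]],
  ],
)

```text
clock: 10.85
ee_pos: [0.5176, 0.1632, 0.3303]
tool_rot: [[0.975, 0.224, 0.0], [0.224, -0.975, 0.0], [0.0, -0.0, -1.0]]
wrist_force: [0.2, 0.4, -1.7]
width: 0.23
grip_force: 30.0
```

Call:
arm_command(
  motion=[
    [[-1.7, -10.1, 0, 0, 0, 0], [-1.7, -10.1, 0, 0, 0, 0], [-1.7, -10.1, 0, 0, 0, 0], [-1.7, -10.1, 0, 0, 0, 0], [-1.7, -10.1, 0, 0, 0, 0], [-1.7, -10.1, 0, 0, 0, 0], [-1.7, -10.1, 0, 0, 0, 0], [-1.7, -10.1, 0, 0, 0, 0], [-1.7, -10.1, 0, 0, 0, 0], [-1.7, -10.1, 0, 0, 0, 0], [-1.7, -10.1, 0, 0, 0, 0], [-1.7, -10.1, 0, 0, 0, 0], [-1.7, -10.1, 0, 0, 0, 0], [-1.7, -10.1, 0, 0, 0, 0], [-1.7, -10.1, 0, 0, 0, 0], [-1.7, -10.1, 0, 0, 0, 0], [-1.7, -10.1, 0, 0, 0, 0], [-1.7, -10.1, 0, 0, 0, 0], [0, 0, 0, 0, 0, 0], [0, 0, 0, 0, 0, 0]],
  ],
)

```text
clock: 12.85
ee_pos: [0.447, 0.3336, 0.3294]
tool_rot: [[0.975, 0.224, -0.0], [0.224, -0.975, -0.0], [-0.0, 0.0, -1.0]]
wrist_force: [0.5, 0.7, -1.2]
width: 0.231
grip_force: 30.0
```

Run:
```python
from h import *
o=arm.get_obs();print(o["ee_pos"],o["width"],o["wrist_force"]);S=arm.camera("scene");T=arm.camera("top");W=arm.camera("wrist")
for n,i in zip("stw",(S,T,W)): cv2.imwrite(f"pics/{n}4.png",i)
a=cv2.resize(S[90:270,385:505],None,fx=3,fy=3,interpolation=2)
b=cv2.resize(W[100:320,200:440],(400,367));c=cv2.resize(T[190:290,160:280],(400,173*1))
c=cv2.resize(T[200:265,160:280],(400,217))
v=np.vstack([b,c])[:540];v=cv2.copyMakeBorder(v,0,max(0,540-len(v)),0,0,0)
cv2.imwrite("pics/c4.png",np.hstack([a,v]))
```

```text
[0.44702159 0.33364703 0.32938222] 0.2305867431263907 [ 0.52377342  0.73275754 -1.19298096]
```

View pics/c4.png

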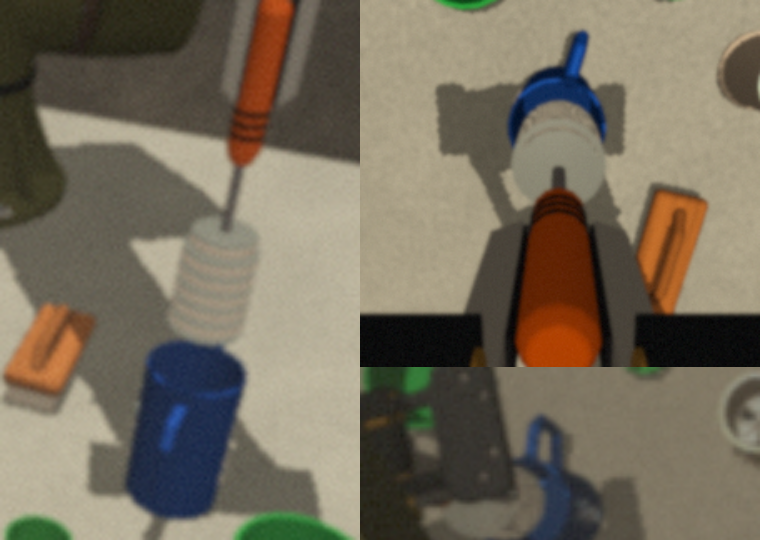

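Run:
```python
from h import *
m=arm.camera_model("wrist");W=cv2.imread("pics/w4.png");ms=arm.camera_model("scene")
print("head top, wrist",plane(m,(318.8,196),.235))
k=mask(W,100,125,110,40,(275,135,345,200));ys,xs=np.nonzero(k);print("blue x",xs.min(),xs.max(),(xs.min()+xs.max())/2)
p=m["pose"];f=200/np.tan(np.radians(m["vfov"])/2)
for q in((.449,.335,.12),(.4475,.3345,.12)):
    c=p[:3,:3].T@(np.array(q)-p[:3,3]);print(c[0]/c[2]*f+m["cx"],c[1]/c[2]*f+m["cy"])
# scene: head bottom centre and rim centre
print(plane(ms,(385+205/3,90+325/3),.155),plane(ms,(385+196/3,90+368/3),.12))
```

```text
head top, wrist [0.45435274 0.33504822 0.235     ]
blue x 289 344 316.5
317.77778599199513 175.9169199991368
317.905254576149 177.1957411891821
[0.44885883 0.33653253 0.155     ] [0.45300297 0.33718292 0.12      ]
```

Call:
arm_command(
  motion=[
    [[0, 0, 8, 0, 0, 0], [0, 0, 8, 0, 0, 0], [0, 0, 8, 0, 0, 0], [0, 0, 8, 0, 0, 0], [0, 0, 8, 0, 0, 0], [0, 0, 8, 0, 0, 0], [0, 0, 8, 0, 0, 0], [0, 0, 0, 0, 0, 0]],
  ],
)

```text
clock: 13.8
ee_pos: [0.4468, 0.3334, 0.2721]
tool_rot: [[0.975, 0.224, -0.002], [0.224, -0.975, -0.001], [-0.002, 0.001, -1.0]]
wrist_force: [-0.0, -0.5, -0.7]
width: 0.231
grip_force: 30.0
```

Run:
```python
from h import *
o=arm.get_obs();print(o["ee_pos"],o["wrist_force"],o["torque"]);S=arm.camera("scene");W=arm.camera("wrist")
a=cv2.resize(S[150:270,405:495],None,fx=4,fy=4,interpolation=2);b=cv2.resize(W[120:240,270:370],(400,480))
cv2.imwrite("pics/c5.png",np.hstack([a,b]))
```

```text
[0.44677474 0.33338928 0.27214858] [-0.04627026 -0.48102376 -0.70849538] [ 0.00934882  0.01854553 -0.02361604]
```

View pics/c5.png

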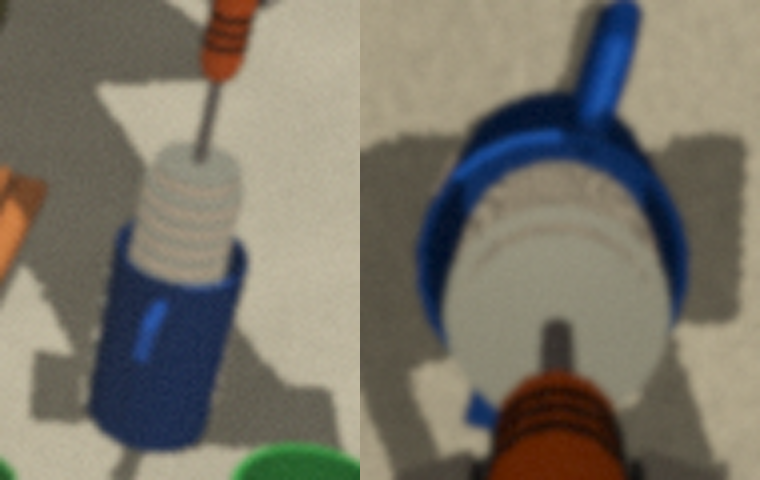

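The brush head is inside the mouth with gaps all round and almost no force. Next come the strokes.

Call:
arm_command(
  motion=[
    [[0, 0, 9, 0, 0, 0], [0, 0, 9, 0, 0, 0], [0, 0, 9, 0, 0, 0], [0, 0, 9, 0, 0, 0], [0, 0, 9, 0, 0, 0], [0, 0, 9, 0, 0, 0], [0, 0, 9, 0, 0, 0], [0, 0, 9, 0, 0, 0], [0, 0, 6, 0, 0, 0], [0, 0, 4, 0, 0, 0], [0, 0, 0, 0, 0, 0], [0, 0, 0, 0, 0, 0], [0, 0, 0, 0, 0, 0]],
  ],
)

```text
clock: 15.2
ee_pos: [0.4472, 0.3336, 0.1919]
tool_rot: [[0.975, 0.224, 0.001], [0.224, -0.975, 0.0], [0.001, -0.0, -1.0]]
wrist_force: [-1.0, -0.2, -1.4]
width: 0.228
grip_force: 30.0
```

Call:
arm_command(
  motion=[
    [[0, 0, -10, 0, 0, 0], [0, 0, -10, 0, 0, 0], [0, 0, -10, 0, 0, 0], [0, 0, -10, 0, 0, 0], [0, 0, -10, 0, 0, 0], [0, 0, -10, 0, 0, 0], [0, 0, -10, 0, 0, 0], [0, 0, 0, 0, 0, 0], [0, 0, 0, 0, 0, 0]],
  ],
)

```text
clock: 16.1
ee_pos: [0.447, 0.3335, 0.2614]
tool_rot: [[0.975, 0.224, -0.0], [0.224, -0.975, -0.0], [-0.0, 0.0, -1.0]]
wrist_force: [0.4, -0.2, -1.1]
width: 0.228
grip_force: 30.0
```

Call:
arm_command(
  motion=[
    [[0, 0, 10, 0, 0, 0], [0, 0, 10, 0, 0, 0], [0, 0, 10, 0, 0, 0], [0, 0, 10, 0, 0, 0], [0, 0, 10, 0, 0, 0], [0, 0, 10, 0, 0, 0], [0, 0, 10, 0, 0, 0], [0, 0, 0, 0, 0, 0], [0, 0, 0, 0, 0, 0], [0, 0, 0, 0, 0, 0]],
  ],
)

```text
clock: 17.1
ee_pos: [0.4473, 0.3337, 0.192]
tool_rot: [[0.975, 0.224, 0.001], [0.224, -0.975, 0.0], [0.001, -0.0, -1.0]]
wrist_force: [0.2, 0.5, -1.1]
width: 0.23
grip_force: 30.0
```

Call:
arm_command(
  motion=[
    [[0, 0, -10, 0, 0, 0], [0, 0, -10, 0, 0, 0], [0, 0, -10, 0, 0, 0], [0, 0, -10, 0, 0, 0], [0, 0, -10, 0, 0, 0], [0, 0, -10, 0, 0, 0], [0, 0, -10, 0, 0, 0], [0, 0, 0, 0, 0, 0], [0, 0, 0, 0, 0, 0]],
  ],
)

```text
clock: 18.0
ee_pos: [0.447, 0.3335, 0.2613]
tool_rot: [[0.975, 0.224, -0.0], [0.224, -0.975, -0.0], [-0.0, 0.0, -1.0]]
wrist_force: [0.2, 0.4, -0.7]
width: 0.23
grip_force: 30.0
```

Call:
arm_command(
  motion=[
    [[0, 0, 10, 0, 0, 0], [0, 0, 10, 0, 0, 0], [0, 0, 10, 0, 0, 0], [0, 0, 10, 0, 0, 0], [0, 0, 10, 0, 0, 0], [0, 0, 10, 0, 0, 0], [0, 0, 10, 0, 0, 0], [0, 0, 3, 0, 0, 0], [0, 0, 0, 0, 0, 0], [0, 0, 0, 0, 0, 0], [0, 0, 0, 0, 0, 0]],
  ],
)

```text
clock: 19.1
ee_pos: [0.4472, 0.3337, 0.189]
tool_rot: [[0.975, 0.224, 0.001], [0.224, -0.975, 0.0], [0.001, -0.0, -1.0]]
wrist_force: [-0.2, 1.1, -0.3]
width: 0.231
grip_force: 30.0
```

Call:
arm_command(
  motion=[
    [[0, 0, -10, 0, 0, 0], [0, 0, -10, 0, 0, 0], [0, 0, -10, 0, 0, 0], [0, 0, -10, 0, 0, 0], [0, 0, -10, 0, 0, 0], [0, 0, -10, 0, 0, 0], [0, 0, -10, 0, 0, 0], [0, 0, -10, 0, 0, 0], [0, 0, 0, 0, 0, 0], [0, 0, 0, 0, 0, 0]],
  ],
)

```text
clock: 20.1
ee_pos: [0.447, 0.3336, 0.2683]
tool_rot: [[0.975, 0.224, -0.0], [0.224, -0.975, -0.0], [-0.0, 0.0, -1.0]]
wrist_force: [0.2, 0.8, -1.2]
width: 0.228
grip_force: 30.0
```

Call:
arm_command(
  motion=[
    [[0, 0, -10, 0, 0, 0], [0, 0, -10, 0, 0, 0], [0, 0, -10, 0, 0, 0], [0, 0, -10, 0, 0, 0], [0, 0, -10, 0, 0, 0], [0, 0, -10, 0, 0, 0], [0, 0, -10, 0, 0, 0], [0, 0, -10, 0, 0, 0], [0, 0, -10, 0, 0, 0], [0, 0, -10, 0, 0, 0], [0, 0, -10, 0, 0, 0], [0, 0, -10, 0, 0, 0], [0, 0, 0, 0, 0, 0]],
  ],
)

```text
clock: 21.4
ee_pos: [0.4473, 0.3337, 0.39]
tool_rot: [[0.975, 0.224, 0.002], [0.224, -0.975, 0.001], [0.002, -0.001, -1.0]]
wrist_force: [-0.5, 0.0, -1.4]
width: 0.235
grip_force: 30.0
```

Run:
```python
from h import *
o=arm.get_obs();print(o["ee_pos"],o["wrist_force"],o["clock"],o["width"])
print(delta([.584,-.252,.385]),delta([.5835,-.252,.385]))
# did the jug stay? compare with the first scene picture
a=cv2.imread("pics/scene0.png");b=arm.camera("scene")
for i in(a,b):
    k=mask(i,105,125,100,40,(415,190,480,270));ys,xs=np.nonzero(k);print(xs.mean(),ys.mean(),len(xs))
```

```text
[0.44726914 0.33371116 0.39000464] [-0.45743868  0.01699481 -1.44981285] 21.4 0.2348282601041193
[  2.1 601.5   4.5] [  1.6 601.3   4.5]
446.3092145949289 231.43908472479902 1617
446.04411764705884 231.5 1632
```

Call:
arm_command(
  motion=[
    [[0, 12, 0, 0, 0, 0], [0, 22, 0, 0, 0, 0], [0, 22, 0, 0, 0, 0], [0, 22, 0, 0, 0, 0], [0, 22, 0, 0, 0, 0], [0, 22, 0, 0, 0, 0], [0, 22, 0, 0, 0, 0], [0, 22, 0, 0, 0, 0], [0, 22, 0, 0, 0, 0], [0, 22, 0, 0, 0, 0], [0, 22, 0, 0, 0, 0], [0, 22, 0, 0, 0, 0], [0, 22, 0, 0, 0, 0], [0, 22, 0, 0, 0, 0]],
  ],
)

```text
clock: 22.85
ee_pos: [0.5136, 0.0415, 0.388]
tool_rot: [[0.975, 0.224, -0.001], [0.224, -0.975, -0.0], [-0.001, -0.0, -1.0]]
wrist_force: [0.4, -0.0, -1.4]
width: 0.232
grip_force: 30.0
```

Call:
arm_command(
  motion=[
    [[0, 22, 0, 0, 0, 0], [0, 22, 0, 0, 0, 0], [0, 22, 0, 0, 0, 0], [0, 22, 0, 0, 0, 0], [0, 22, 0, 0, 0, 0], [0, 22, 0, 0, 0, 0], [0, 22, 0, 0, 0, 0], [0, 22, 0, 0, 0, 0], [0, 22, 0, 0, 0, 0], [0, 22, 0, 0, 0, 0], [0, 22, 0, 0, 0, 0], [0, 22, 0, 0, 0, 0], [0, 22, 0, 0, 0, 0], [0, 16, 0, 0, 0, 0], [0, 0, 0, 0, 0, 0], [0, 0, 0, 0, 0, 0]],
  ],
)

```text
clock: 24.45
ee_pos: [0.581, -0.2514, 0.3879]
tool_rot: [[0.975, 0.223, -0.001], [0.223, -0.975, 0.001], [-0.001, -0.001, -1.0]]
wrist_force: [0.1, 0.6, -0.9]
width: 0.229
grip_force: 30.0
```

Run:
```python
from h import *
o=arm.get_obs();print(o["ee_pos"],o["wrist_force"],o["clock"],o["width"])
print(delta([.583,-.2515,.2274]))
```

```text
[ 0.58098055 -0.25136528  0.38792735] [ 0.05827934  0.56637269 -0.8513387 ] 24.45 0.22856876116257765
[  2.    0.7 160.5]
```

Call:
arm_command(
  motion=[
    [[2, 0.5, 9, 0, 0, 0], [0, 0, 9, 0, 0, 0], [0, 0, 9, 0, 0, 0], [0, 0, 9, 0, 0, 0], [0, 0, 9, 0, 0, 0], [0, 0, 9, 0, 0, 0], [0, 0, 9, 0, 0, 0], [0, 0, 9, 0, 0, 0], [0, 0, 9, 0, 0, 0], [0, 0, 9, 0, 0, 0], [0, 0, 9, 0, 0, 0], [0, 0, 9, 0, 0, 0], [0, 0, 9, 0, 0, 0], [0, 0, 9, 0, 0, 0], [0, 0, 9, 0, 0, 0], [0, 0, 9, 0, 0, 0], [0, 0, 9, 0, 0, 0], [0, 0, 6, 0, 0, 0], [0, 0, 0, 0, 0, 0], [0, 0, 0, 0, 0, 0]],
  ],
)

```text
clock: 26.45
ee_pos: [0.5836, -0.2513, 0.2297]
tool_rot: [[0.975, 0.224, 0.0], [0.224, -0.975, -0.0], [0.0, 0.0, -1.0]]
wrist_force: [0.0, -1.2, -1.0]
width: 0.231
grip_force: 30.0
```

Run:
```python
from h import *
o=arm.get_obs();print(o["ee_pos"],o["wrist_force"],o["clock"],o["width"])
S=arm.camera("scene");W=arm.camera("wrist")
a=cv2.resize(S[110:260,110:290],(480,400),interpolation=2);b=cv2.resize(W[120:300,250:390],(311,400))
cv2.imwrite("pics/c6.png",np.hstack([a,b]))
ms=arm.camera_model("scene");m=arm.camera_model("wrist")
for mm in(ms,m):
    p=mm["pose"];f=200/np.tan(np.radians(mm["vfov"])/2)
    for q in((.583,-.2515,.053),(.583,-.2515,.038),(.583,-.2515,.133)):
        c=p[:3,:3].T@(np.array(q)-p[:3,3]);print(c[0]/c[2]*f+mm["cx"],c[1]/c[2]*f+mm["cy"])
```

```text
[ 0.58355069 -0.25128891  0.22967508] [ 0.01091888 -1.18959668 -0.97728288] 26.45 0.2310462172931125
201.9258785866985 202.84443786181836
202.8218615391282 207.66712193696515
196.89704716526634 175.7764393614322
318.8504625832406 184.14108731683893
318.8322045524787 181.30114019864334
318.97879952605564 204.10326920042903
```

View pics/c6.png

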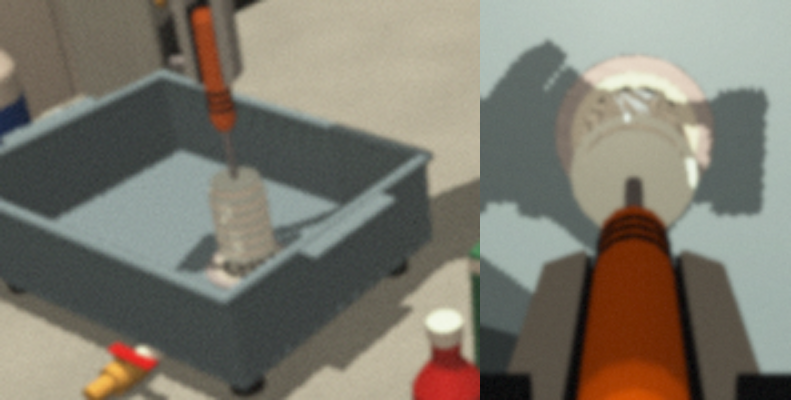

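The brush hangs upright, laterally centred on the strainer in both views. The end is about 17 mm above it by the grasp height, and the wrist force shows no contact. Handing in.

```bash
python3 -c "
from rig import arm
print(arm.hand_in())"
```

```text
the job is handed in; nothing more can be done
None
```

I scrubbed the jug with three full strokes and handed in with the brush held upright over the drain strainer, about 17 mm above it; the hand-in returned no verdict. The jug showed no movement in the camera check after the last stroke, while the holder and the other things were not re-measured.

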